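# Seat and clamp a tube rack on the bench shaker

## Robot

A 6-joint arm with a two-finger parallel gripper is mounted at the origin on the work surface; the furniture and walls round the work are solid. World frame = base frame: x ahead of the robot, y to its left, z up, the work surface at z = 0. Lengths are in m, angles in rad, forces in N, time in s.
With the tool pointing down it reaches from about 0.3 to 0.775 m from the base axis. Payload 14.6 kg.
Tool frame: the origin (TCP) lies between the finger pads; the fingertips stand 8 mm ahead of it and the grasp point (between the pads) lies 11 mm behind it (ctrl.tip_reach is the distance from the TCP to the fingertips, in m); y points along the fingers, z is the direction in which the jaws open and shut, and the axes are right-handed (so a half turn about y gives the same grasp; the last joint's range is limited). The gripper opens to 94 mm and grips with 3 to 60 N. Pads are 16 mm wide; open, the fingers measure 119 mm over their backs; the gripper's body (75 mm by 177 mm) begins 78 mm behind the grasp point.
Start: joints at [1.127, 0.3, 1.521, -0, 1.321, -0.067], TCP at [0.202, 0.511, 0.213] pointing down, gripper open.
Joint ranges: [-3.03, 3.03], [-0.79, 2.21], [0.23, 2.52], [-1.04, 4.18], [0, 3.07], [-2.55, 2.55]. Speed limits (rad/s): [2.22, 2.22, 2.57, 3.14, 3.14, 3.14].

## Interface

Orientations are given as [roll, pitch, yaw] about the fixed x, y, z axes, in that order (R = Rz(yaw) Ry(pitch) Rx(roll)).
In Python, from station import ctrl gives the robot as it stands.
- The arm moves only by the tool play_rows, never from a script. Its arguments are lists of equal length, an entry for each row: "twist": the turn, a rotation vector about the world's x, y, z as a fraction of full scale, a list of three; "travel": the shift along the world's x, y, z as a fraction of full scale, a list of three; "grip": the gripper's target within -1 to 1 (shut at 1, half-way at 0, fully open at -1). A call has 1 to 12 rows; each row shifts and turns the commanded pose from where the row before left it; what a row does not reach is not made up. Full scale, the value 1, is 5 cm for a shift and 90 degrees for a turn. A row lasts 1/10 s, in which the tool goes at most 50 mm and 8.59 degrees, less where a joint would pass 70% of its speed; a pose out of reach is approached as far as the arm can. A call with a number of a shift or a turn outside -1 to 1 is refused whole. A call with a gripper value outside its range is refused whole. The fingers move at their own pace and stop on an object; "force" is the grip in N (left out, the last holds). Time passes only in rows, so rows that do not move let the fingers close. It gives the time, the measured TCP pose, the force and the opening at its end, in the units of the state.
- ctrl.get_obs(): the state, without advancing time (a new reading comes with each control period).
- ctrl.camera(name): name is "scene" or "top"; returns a dict with "img" (400x640x3 uint8, red, green, blue), "vfov" (degrees; the focal length in pixels is half the picture's height over the tangent of half this angle, whatever the lens; pixels are square), "cx", "cy" (the principal point, pixels), "rvec" (rotation vector, rad) and "tvec" (3), from world to camera coordinates, as OpenCV has them. Camera axes: x right, y down, z forward; pixel columns grow to the right and rows downward; lengths in m; the calibration is good to about 2 mm. A picture is of the moment at which its call begins. There is no depth.
- ctrl.hand_in(): hands the job in, once; it reports no verdict.
Trained networks look in a picture, given as the dict that the camera call returned (one of the last four; its "shot" number tells which), for a name from the list of things; names that differ only in an ending like _2 or _b are one class to them, and where a whole thing is asked for, a point or a joint stands for the part that bears it (a point fixed in the world has none). Each returns a list of dicts, best first, with "confidence" (0 to 1); they miss things now and then, are a little off and sometimes report something else, mostly with a low value. They report only what shows in the picture. A call takes as long as a camera call.
- ctrl.boxes_of(name, picture): "point" ([column, row] in pixels, amid what is visible of it).
- ctrl.trace(name, picture): "pixels" (400x640 bool, what is visible of it) and "point" ([column, row] in pixels, amid what is visible of it).
The state is a dict: "time_s": time; "qpos": joint angles; "joint_vel": joint speeds; "tau": joint torques, N m; "ee_pos": TCP position; "eef_rot": TCP orientation; "force": force on the tool from outside, world axes, zero at the start; "moment": the same for the moment, N m; "grip_width": finger opening in m.
Only numpy, scipy, OpenCV 4.12 (cv2) and the standard library are available. Lean on these libraries where they do the work, as an engineer would, in place of code of your own. Each camera call takes 0.05 s, during which the arm holds its last target.

## Task

The tube rack stands too far back on the bench shaker. Hook a fingertip behind the rack's far edge and draw it towards you, sliding on the mat, until it sits square and presses the sprung rubber buffers of the front stop about half-way in, without ramming the stop; then swing the clamp lever home so that the rack stays gripped against the side rail and on the buffers. Leave the things on the bench round about where they are.

Things in the scene. Friction and masses are not known exactly. Their poses are not given: they have to be found in the camera images.
- shaker: bench shaker, 360 x 330 mm platform; its top, a black rubber mat, is 90 mm above the bench. Origin: centre of its underside on the bench; x points away from the robot along the direction in which the rack slides, y to the left, z up. It does not move.
- rack: orange tube rack, an open box 222 mm across the shaker, 188 mm along it, 65 mm high, plain upright 3 mm walls, about 0.6 kg, with capped tubes that rise up to 28 mm above its rim. Origin: centre of its underside; y points away from the robot, x to the robot's right. It may start a few degrees askew and some mm off the middle.
- rack_lip (a point): middle of the top edge of the rack's far wall, at the wall's outer face; axes as the rack's (y outward, away from the robot, square to the wall; x to the robot's right along the wall; z up). Behind this wall the mat is bare. The rack has 40 to 105 mm to slide before it meets the buffers.
- front_stop: front stop at the robot's end of the platform: a cross bar with two sprung rubber buffers, thumb-nutted in slotted feet. Origin: 86 mm above the shaker's, axes alike. Where the bar is set is not reported: the buffer tips stand at x = -148 to -108 mm; feel for them. They move as one: 1.5 N to start, 2.5 N per mm, hard bottom at 4 mm (11.5 N), and push a released rack back until friction (3 to 5 N) holds it.
- side_rail: long sheet-metal guide on the right of the platform: 181 mm of straight wall, 28 mm high, flared at the far end; inner face at y = -113.5 mm of the shaker. Origin: 86 mm above the shaker's origin. A short flared guide stands opposite at the front left; between the two the rack has 5 mm of play. Drawn in askew it wedges on the flares (over 10 N): ease off, square it, go on.
- clamp_lever (a joint): angle of the clamp lever at the platform's left edge, upright axis. 0: open, knob out to the left (80 degrees from the shaker's x towards y); grows, up to 1.45, as the knob swings clockwise seen from above (away from the robot, then in). It starts at 0 to 0.3, stays where left, and takes about 1.5 N at the knob until it grips.
- lever_pivot (a point): point on the lever's upright pivot axis at the height of the knob's middle. Below it an off-centre cam pushes the rack over to the side rail, grips it at about 1.15 to 1.35 rad and drags it a little towards the front stop; there the effort at the knob rises steeply: 4 to 8 N grips well.
- lever_knob (a point): middle of the lever's upright round black knob, 17 mm thick and 40 mm high, 70 mm from the pivot; free all round and above.
- beaker: clear beaker, 106 mm wide, 122 mm high, on the bench left of the shaker; origin at its foot. Bystander.
- carton: white carton with purple edges, 92 x 131 x 66 mm, on the bench left of the shaker; origin at its foot. Bystander.
- brown_jar: brown jar with a ribbed lid, 47 mm wide, 88 mm high, on the bench left of the shaker; origin at its foot. Bystander.
- small_bottle: small white bottle, 28 mm wide, 70 mm high, on the bench right of the shaker; origin at its foot. Bystander.

How it is judged:
On the way, in this order (a step that is already met when the one before it is completed fails the run):
1. the rack is drawn at least 20 mm with the fingers behind its far wall (y of the grasp point in the frame of rack_lip above 0.004 m and contact force between the fingers and rack above 0.8 N and distance of rack_lip from where it was at the start of the episode above 0.02 m), for 0.1 s.
2. the rack presses the front stop with 3.5 N or more, square to the shaker, before the lever is swung in (below 0.7 rad) (contact force between rack and front_stop above 3.5 N and angle between the y axis of rack_lip and the x axis of shaker, either way round below 0.03 rad and value of joint clamp_lever below 0.7 rad), for 0.3 s.
3. the lever is swung home (1.0 rad or more) and grips the rack against the side rail with 3 N or more (value of joint clamp_lever above 1 rad and contact force between rack and side_rail above 3 N), for 0.2 s.
At the end, for the whole second after the job is handed in: The rack stands flat (within 0.03 rad) and square to the shaker (within 0.03 rad), at rest, still pressing the front stop's buffers (over 1 N) and gripped against the side rail (over 3 N), with the clamp lever at 1.0 rad or more (all of step 3 and contact force between rack and front_stop above 1 N and angle between the y axis of rack_lip and the x axis of shaker, either way round below 0.03 rad and linear speed of rack below 0.005 m/s and angle between rack_lip's own z axis and vertical below 0.03 rad); the robot touches nothing.
It fails at once if the rack rams the front stop (over 18 N) (contact force between rack and front_stop above 18 N).
It fails at once if the fingers press the rack with over 25 N (contact force between the fingers and rack above 25 N).
It fails at once if the rack is tipped (over 0.12 rad) (angle between rack_lip's own z axis and vertical above 0.12 rad).
It fails at once if a bystander is pushed more than 20 mm (distance of any of beaker, carton, brown_jar, small_bottle from where it was at the start of the episode above 0.02 m).
It also fails if it takes over 67 s, if anything falls off the work surface, if the arm or the gripper's body presses on something with over 40 N, if the wrist force passes 120 N, or if a joint passes its speed limit or range.

## Working session

There is one attempt and no reset: what is moved stays moved. The work goes in short steps, Python scripts to look and compute and a tool call to move; the robot and the scene stay as the last step left them, time stands still between calls to the robot, and variables do not carry over. Pictures are saved under pics/ and viewed, and the job is handed in when it is done.

Besides the shell and the picture viewer there is one more tool, called as name(argument=value, ...), one argument or row to a line, values as JSON. play_rows: Moves the arm, as the interface text tells. Its arguments: {"type":"object","properties":{"twist":{"type":"array"},"travel":{"type":"array"},"grip":{"type":"array"},"force":{"type":"number"}},"required":["twist","travel","grip"]}

```bash
ls; mkdir -p pics
cat > h.py <<'E'
import numpy as np, cv2
from station import ctrl
def cam(n,save=None):
    p=ctrl.camera(n)
    if save: cv2.imwrite('pics/'+save,cv2.cvtColor(p['img'],cv2.COLOR_RGB2BGR))
    return p
def K(p):
    f=200/np.tan(np.radians(p['vfov'])/2)
    return np.array([[f,0,p['cx']],[0,f,p['cy']],[0,0,1.]])
def ray(p,uv):
    R=cv2.Rodrigues(np.array(p['rvec'],float))[0];t=np.array(p['tvec'],float).ravel()
    d=R.T@np.linalg.inv(K(p))@np.array([uv[0],uv[1],1.]);return -R.T@t,d
def atz(p,uv,z):
    c,d=ray(p,uv);return c+d*(z-c[2])/d[2]
def proj(p,X):
    return cv2.projectPoints(np.array(X,float).reshape(-1,3),np.array(p['rvec'],float),np.array(p['tvec'],float),K(p),None)[0].reshape(-1,2)
E
python3 - <<'E'
from h import *
print(ctrl.get_obs())
ps={n:cam(n,n+'0.png') for n in('scene','top')}
for n,p in ps.items():
    print(n,p['vfov'],p['cx'],p['cy'],p['rvec'],p['tvec'],ray(p,(320,200))[0])
    for k in ['shaker','rack','rack_lip','front_stop','side_rail','clamp_lever','lever_pivot','lever_knob','beaker','carton','brown_jar','small_bottle']:
        try:print(k,[(np.round(b['point'],1),round(b['confidence'],2)) for b in ctrl.boxes_of(k,p)[:2]])
        except Exception as e: print(k,e)
E
```

```text
pics
{'time_s': 0.0, 'qpos': array([ 1.12740472e+00,  3.00472182e-01,  1.52157635e+00, -3.88378171e-05,
        1.32070221e+00, -6.66036355e-02]), 'joint_vel': array([-9.11432794e-05, -1.94800788e-03,  5.41651642e-04,  1.08922689e-03,
        1.10625929e-03, -1.31512460e-03]), 'tau': array([ 2.44568961e-03, -5.31792426e+01, -3.52738631e+01,  7.09601655e-02,
        2.43238185e-02, -9.08681454e-05]), 'ee_pos': array([0.20226954, 0.51118349, 0.21288774]), 'eef_rot': array([-1.57195435e+00,  3.95409000e-05, -3.76778361e-01]), 'force': array([-0.88150475,  0.17475842,  0.32426373]), 'moment': array([-0.03046923, -0.02791896, -0.03392968]), 'grip_width': 0.09414407107276439}
scene 47.95947624897045 320.78165252362743 202.21922482005186 [ 2.00366157 -0.49211958  0.29500401] [-0.34355378  0.20163551  1.00810905] [-0.06377969 -0.87034998  0.64295644]
shaker [(array([317.2, 245.1]), 0.63)]
rack [(array([343.1, 206.2]), 0.78)]
rack_lip [(array([344.8, 205.2]), 0.62)]
front_stop []
side_rail [(array([347.8, 241.9]), 0.67), (array([233.9, 195.1]), 0.3)]
clamp_lever [(array([311.8, 168.5]), 0.49)
[... 312 characters left out ...]
e [(array([395.4, 315.5]), 0.87)]
top 54.33104715016605 316.9076827995355 198.18256580873995 [ 2.17445091 -2.14257593  0.14071779] [0.04788886 0.44309596 1.12467705] [0.29782498 0.05853848 1.17106762]
shaker [(array([343. , 233.2]), 0.75)]
rack []
rack_lip [(array([342.6, 193.3]), 0.86), (array([184.6, 206.9]), 0.66)]
front_stop [(array([349. , 258.4]), 0.66)]
side_rail [(array([391. , 226.4]), 0.72)]
clamp_lever [(array([292.4, 193.8]), 0.48)]
lever_pivot [(array([347. , 233.8]), 0.82)]
lever_knob [(array([292.7, 196.4]), 0.76)]
beaker [(array([293.8, 194.6]), 0.58)]
carton [(array([226.1, 255.5]), 0.74)]
brown_jar [(array([186.2, 207.6]), 0.53)]
small_bottle [(array([442.9, 219.2]), 0.68)]
```

```bash
cd pics; python3 -c "
import cv2
a=cv2.imread('scene0.png')[80:380,130:530];cv2.imwrite('s1.png',cv2.resize(a,None,fx=2,fy=2,interpolation=3))
a=cv2.imread('top0.png')[120:320,170:470];cv2.imwrite('t1.png',cv2.resize(a,None,fx=2.6,fy=2.6,interpolation=3))"
```

```text
(no output)
```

View pics/s1.png

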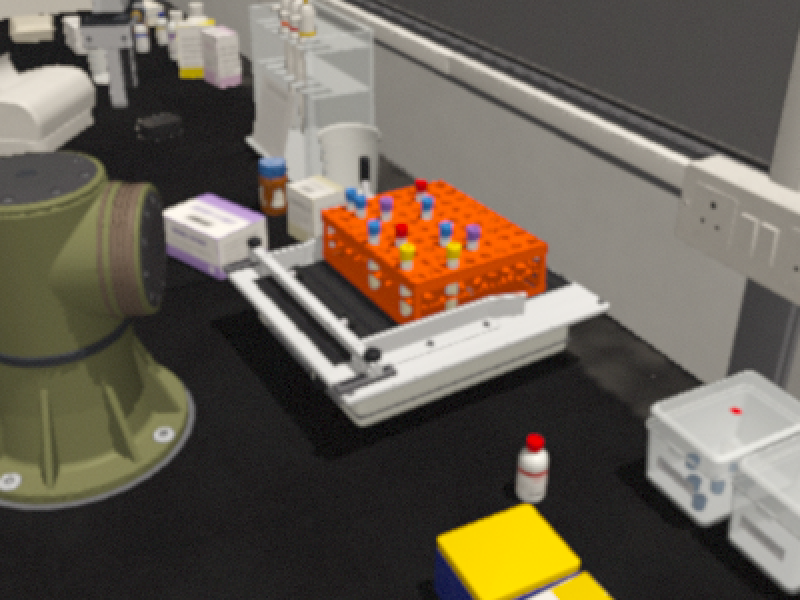

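View pics/t1.png

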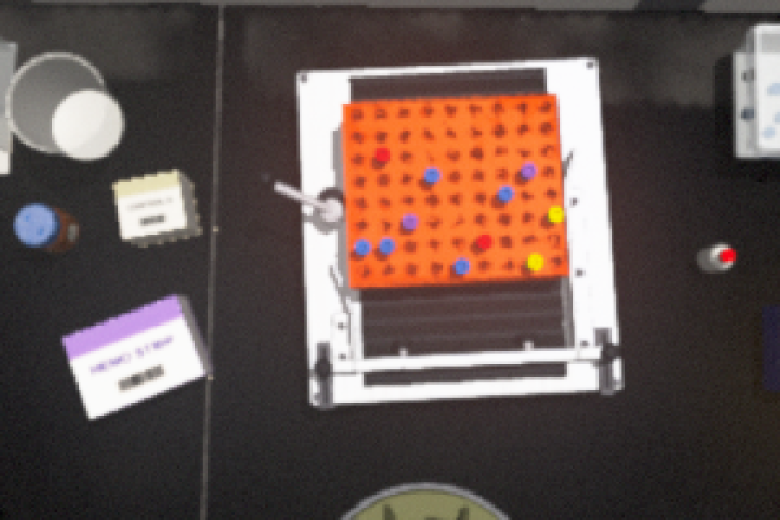

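```bash
cat > m.py <<'E'
from h import *
from scipy.optimize import minimize, least_squares
def orange(p):
    h=cv2.cvtColor(p['img'],cv2.COLOR_RGB2HSV)
    m=((h[...,0]<14)&(h[...,1]>170)&(h[...,2]>100)).astype(np.uint8)
    m=cv2.morphologyEx(m,cv2.MORPH_CLOSE,np.ones((7,7)))
    n,l,s,c=cv2.connectedComponentsWithStats(m)
    i=1+np.argmax(s[1:,4]); return (l==i).astype(np.uint8)
def corners(x,y,a,zb=.09,h=.065,w=.222,l=.188):
    R=np.array([[np.cos(a),-np.sin(a)],[np.sin(a),np.cos(a)]])
    P=[]
    for z in(zb,zb+h):
        for u,v in((-l/2,-w/2),(-l/2,w/2),(l/2,w/2),(l/2,-w/2)):
            q=R@[u,v]+[x,y];P.append([q[0],q[1],z])
    return np.array(P)
def fill(p,P,occ=None):
    S=4;h=cv2.convexHull((proj(p,P)).astype(np.float32))[:,0]
    im=np.zeros((400*S,640*S),np.uint8);cv2.fillPoly(im,[np.round((h+.5)*S*16-8).astype(np.int32)],255,shift=4)
    return cv2.resize(im,(640,400),interpolation=cv2.INTER_AREA)/255.
E
python3 - <<'E'
from m import *
t=cam('top');s=cam('scene')
mt=orange(t).astype(float);ms=orange(s).astype(float)
def cost(q,which):
    c=0
    if 't' in which:c+=np.abs(fill(t,corners(*q))-mt).sum()
    if 's' in which:c+=np.abs(fill(s,corners(*q))-ms).sum()
    return c
x0=atz(t,(345,193),.155);print(x0)
for w in('t','s','ts'):
    best=None
    for a in(-.08,0,.08):
        r=minimize(cost,[x0[0],x0[1],a],args=(w,),method='Nelder-Mead',options=dict(initial_simplex=np.array([x0[0],x0[1],a])+np.array([[0,0,0],[.02,0,0],[0,.02,0],[0,0,.06]])))
        if best is None or r.fun<best.fun:best=r
    print(w,best.x,best.fun,mt.sum(),ms.sum())
for c in((298,72),(597,58),(622,390),(312,405)):
    print(atz(t,(c[0]/2.6+170-.5,c[1]/2.6+120-.5),.09))
for k in('lever_knob','lever_pivot','clamp_lever'):
    for b in ctrl.trace(k,t)[:2]: print(k,b['point'],b['confidence'],b['pixels'].sum())
# pivot crop (329,206), knob top (277,183)
for c,z in(((329,206),.10),((329,206),.14),((266,178),.15),((280,185),.13)):
    print(c,z,atz(t,(c[0]/2.6+170-.5,c[1]/2.6+120-.5),z))
i=s['img'][130:230,220:330];cv2.imwrite('pics/s2.png',cv2.resize(i[...,::-1],None,fx=6,fy=6,interpolation=3))
i=t['img'][170:240,260:360];cv2.imwrite('pics/t2.png',cv2.resize(i[...,::-1],None,fx=7,fy=7,interpolation=3))
E
```

```text
[ 0.44112787 -0.01888547  0.155     ]
t [ 0.44752834 -0.02864241  0.13253472] 13148.04705882353 7105.0 4882.0
s [ 0.44236737 -0.01576191  0.05229523] 1025.1215686274509 7105.0 4882.0
ts [ 0.44246098 -0.0163583   0.0590244 ] 14206.913725490196 7105.0 4882.0
[0.57909454 0.14993074 0.09      ]
[ 0.60001814 -0.17739086  0.09      ]
[ 0.24159801 -0.19940939  0.09      ]
[0.22149689 0.12632095 0.09      ]
lever_knob [345.2, 258.6] 0.75 782
lever_knob [290.7, 194.2] 0.56 234
lever_pivot [345.5, 237.7] 0.79 8889
clamp_lever [294.4, 194.7] 0.48 262
(329, 206) 0.1 [0.43080495 0.11244086 0.1       ]
(329, 206) 0.14 [0.42583869 0.11042783 0.14      ]
(266, 178) 0.15 [0.45235957 0.17466664 0.15      ]
(280, 185) 0.13 [0.44826557 0.16221415 0.13      ]
```

View pics/s2.png

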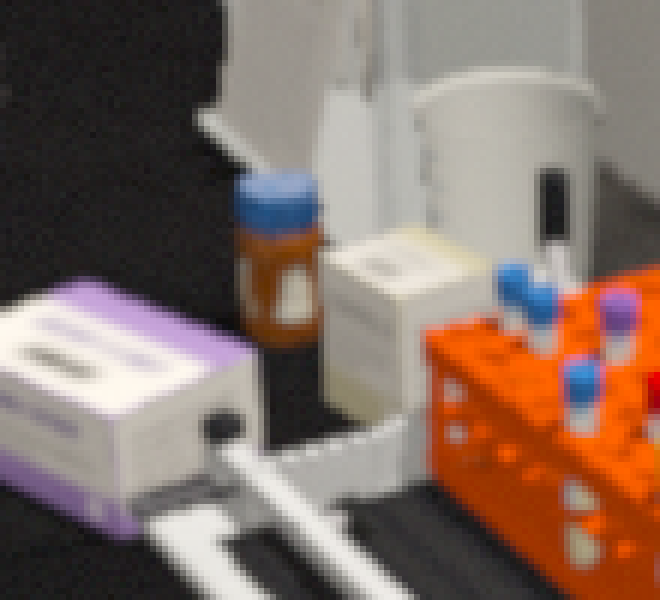

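View pics/t2.png

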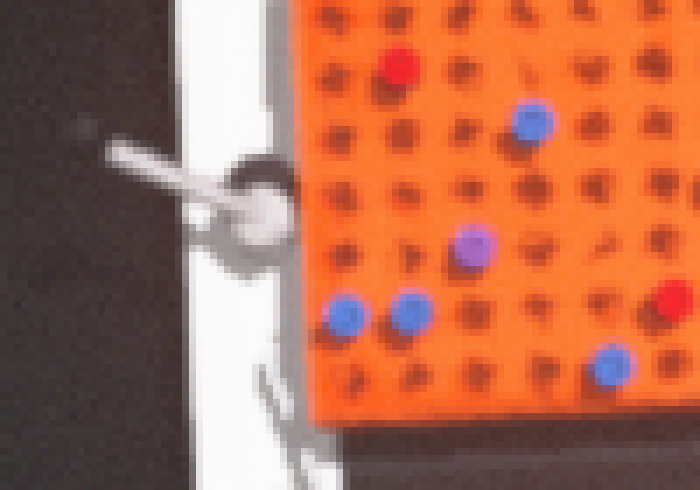

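```bash
python3 - <<'E'
s=open('m.py').read()
s=s.replace("    i=1+np.argmax(s[1:,4])","    u,v=C;i=max((j for j in range(1,n) if abs(c[j][0]-u)<60 and abs(c[j][1]-v)<60),key=lambda j:s[j,4])").replace("def orange(p)","def orange(p,C=(345,200))")
open('m.py','w').write(s)
E
python3 - <<'E'
from m import *
t=cam('top');s=cam('scene')
mt=orange(t).astype(float);ms=orange(s).astype(float)
def cost(q,which):
    c=0
    if 't' in which:c+=np.abs(fill(t,corners(*q))-mt).sum()
    if 's' in which:c+=np.abs(fill(s,corners(*q))-ms).sum()
    return c
for w in('t','s','ts'):
    best=None
    for a in(-.05,.05,.1):
        x0=[.442,-.016,a]
        r=minimize(cost,x0,args=(w,),method='Nelder-Mead',options=dict(initial_simplex=np.array(x0)+np.array([[0,0,0],[.02,0,0],[0,.02,0],[0,0,.06]])))
        if best is None or r.fun<best.fun:best=r
    print(w,best.x,best.fun,mt.sum(),ms.sum())
q=best.x
v=t['img'].copy();
for P in proj(t,corners(*q)):cv2.circle(v,tuple(np.round(P).astype(int)),1,(0,255,0),-1)
sh=corners(.4105,-.025,.0645,zb=0,h=.09,w=.33,l=.36)
for P in proj(t,sh):cv2.circle(v,tuple(np.round(P).astype(int)),1,(0,0,255),-1)
cv2.imwrite('pics/t3.png',cv2.resize(v[110:290,260:430,::-1],None,fx=4,fy=3.3333,interpolation=3) if 0 else cv2.resize(v[120:270,260:430,::-1],None,fx=4,fy=4,interpolation=3))
v=s['img'].copy()
for P in proj(s,corners(*q)):cv2.circle(v,tuple(np.round(P).astype(int)),1,(0,255,0),-1)
for P in proj(s,sh):cv2.circle(v,tuple(np.round(P).astype(int)),1,(0,0,255),-1)
cv2.imwrite('pics/s3.png',cv2.resize(v[150:300,230:430,::-1],None,fx=4,fy=4,interpolation=3))
print(atz(t,(271.7,188.3),.15),atz(t,(271.7,188.3),.14))
E
```

```text
t [ 0.44360768 -0.01557781  0.0642355 ] 203.5333333333333 5879.0 4882.0
s [ 0.44282687 -0.01729407  0.04849189] 1025.156862745098 5879.0 4882.0
ts [ 0.44353986 -0.01658881  0.06163861] 1238.9411764705883 5879.0 4882.0
[0.4514493  0.17492535 0.15      ] [0.45295384 0.1760652  0.14      ]
```

View pics/t3.png

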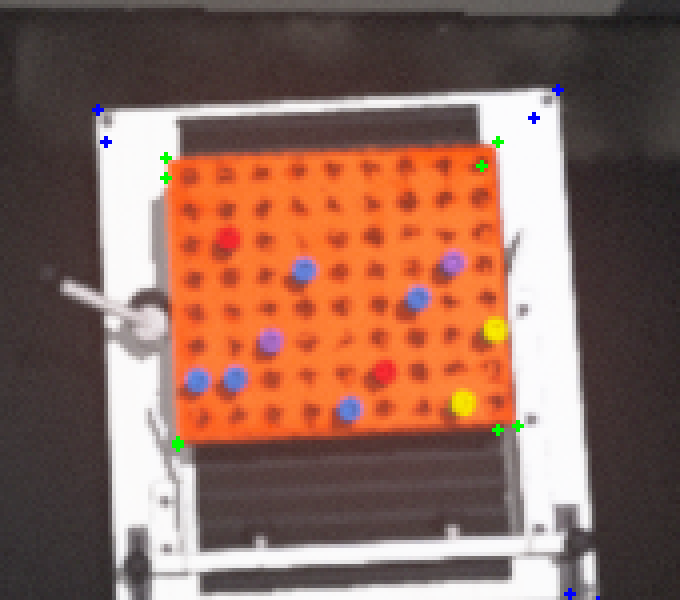

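View pics/s3.png

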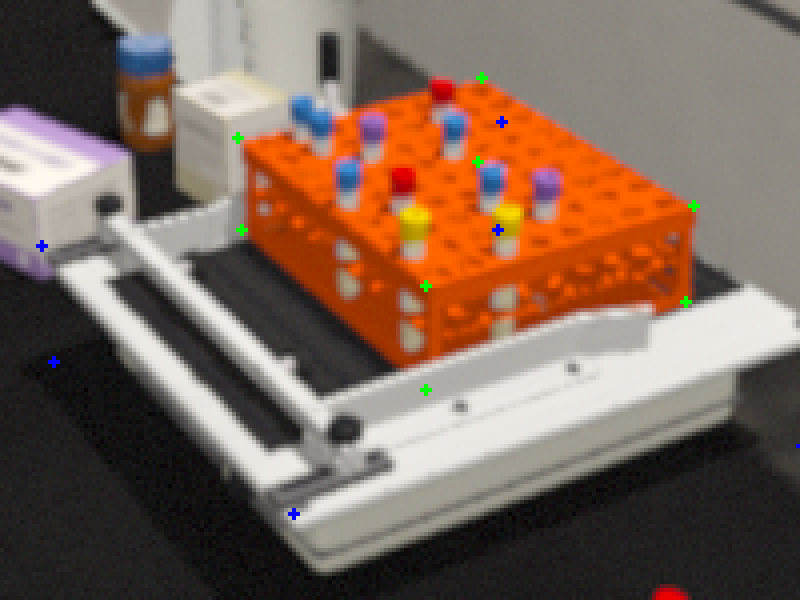

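play_rows(
  twist=[
    [0,0,0],
    [0,0,0],
    [0,0,0.028],
    [0,0,0.028],
    [0,0,0.028],
    [0,0,0.028],
    [0,0,0.028],
    [0,0,0.028],
    [0,0,0.028],
    [0,0,0.028],
    [0,0,0.028],
    [0,0,0.029],
  ],
  travel=[
    [0,0,0.6],
    [0,0,0.6],
    [0.3,-0.43,0.4],
    [0.3,-0.43,0.2],
    [0.3,-0.43,0],
    [0.3,-0.43,0],
    [0.3,-0.43,0],
    [0.3,-0.43,0],
    [0.3,-0.43,0],
    [0.3,-0.43,0],
    [0.3,-0.43,0],
    [0.3,-0.43,0],
  ],
  grip=[-1,-1,-1,-1,-1,-1,-1,-1,-1,-1,-1,-1],
)

```text
time_s: 2.85
ee_pos: [0.3528, 0.2955, 0.3036]
eef_rot: [-1.571, -0.0, 0.067]
force: [0.1, 0.3, 0.5]
grip_width: 0.0942
```

Run:
```python
from m import *
t=cam('top');s=cam('scene')
for z in(.105,.115,.125):print(z,[atz(t,u,z) for u in((325.2,255.5),(373,252.5))])
```

```text
0.105 [array([0.27653005, 0.03000175, 0.105     ]), array([ 0.28643487, -0.09951863,  0.105     ])]
0.115 [array([0.2767298 , 0.03026943, 0.115     ]), array([ 0.28654172, -0.09803602,  0.115     ])]
0.125 [array([0.27692955, 0.03053712, 0.125     ]), array([ 0.28664856, -0.0965534 ,  0.125     ])]
```

play_rows(
  twist=[
    [0,0,0],
    [0,0,0],
    [0,0,0],
    [0,0,0],
    [0,0,0],
    [0,0,0],
    [0,0,0],
    [0,0,0],
    [0,0,0],
    [0,0,0],
    [0,0,0],
    [0,0,0],
  ],
  travel=[
    [0.4,-0.55,0],
    [0.4,-0.55,0],
    [0.4,-0.55,0],
    [0.4,-0.55,0],
    [0.4,-0.55,0],
    [0.4,-0.55,0],
    [0.4,-0.55,0],
    [0.4,-0.55,0],
    [0.4,-0.55,0],
    [0.4,-0.55,0],
    [0.24,-0.57,0],
    [0,0,0],
  ],
  grip=[-1,-1,-1,-1,-1,-1,-1,-1,-1,-1,-1,-1],
)

```text
time_s: 4.15
ee_pos: [0.5652, -0.009, 0.3027]
eef_rot: [-1.571, 0.001, 0.061]
force: [0.1, 0.3, -0.2]
grip_width: 0.0939
```

Run:
```python
from m import *
t=cam('top','t4.png');s=cam('scene','s4.png');print(ctrl.get_obs()['force'])
cv2.imwrite('pics/s4.png',cv2.resize(s['img'][50:300,200:500,::-1],None,fx=2.4,fy=2.4,interpolation=3))
```

```text
[ 0.16504657  0.07929731 -0.19725665]
```

View pics/t4.png

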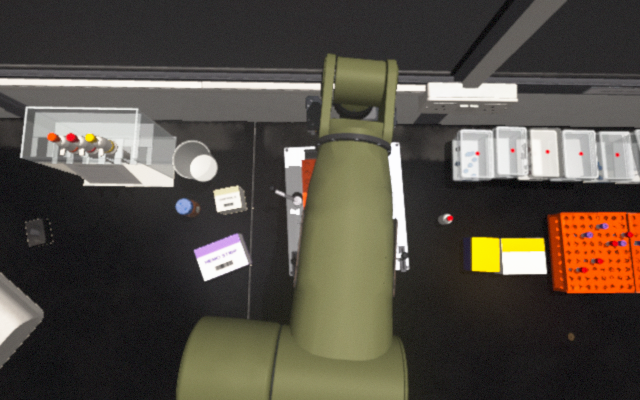

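View pics/s4.png

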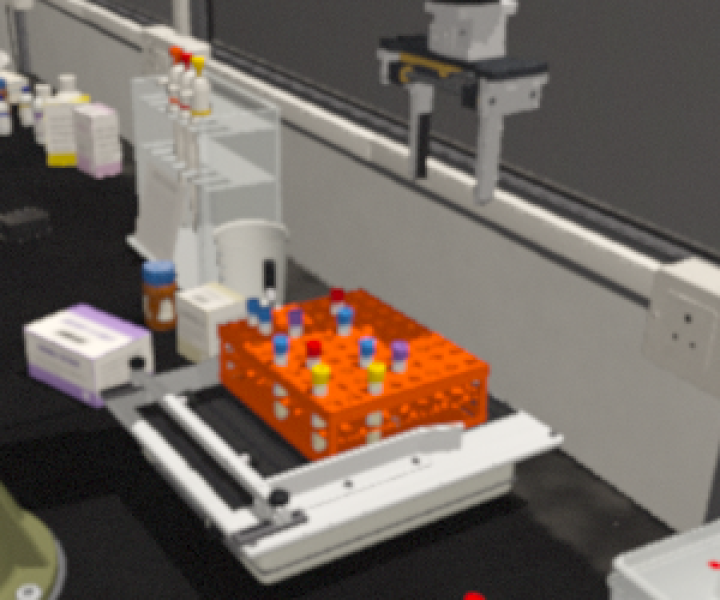

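play_rows(
  twist=[
    [0,0,0],
    [0,0,0],
    [0,0,0],
    [0,0,0],
    [0,0,0],
    [0,0,0],
  ],
  travel=[
    [0,0,-0.4],
    [0,0,-0.5],
    [0,0,-0.5],
    [0,0,-0.5],
    [0,0,-0.4],
    [0,0,0],
  ],
  grip=[-1,-1,-1,-1,-1,-1],
)

```text
time_s: 4.85
ee_pos: [0.5631, -0.0055, 0.1863]
eef_rot: [-1.57, 0.004, 0.066]
force: [0.9, -0.1, -0.6]
grip_width: 0.0938
```

Run:
```python
from m import *
s=cam('scene');print(ctrl.get_obs()['force'])
cv2.imwrite('pics/s5.png',cv2.resize(s['img'][120:280,270:430,::-1],None,fx=3.7,fy=3.7,interpolation=3))
```

```text
[-0.56755955  0.89488358 -0.19650756]
```

View pics/s5.png

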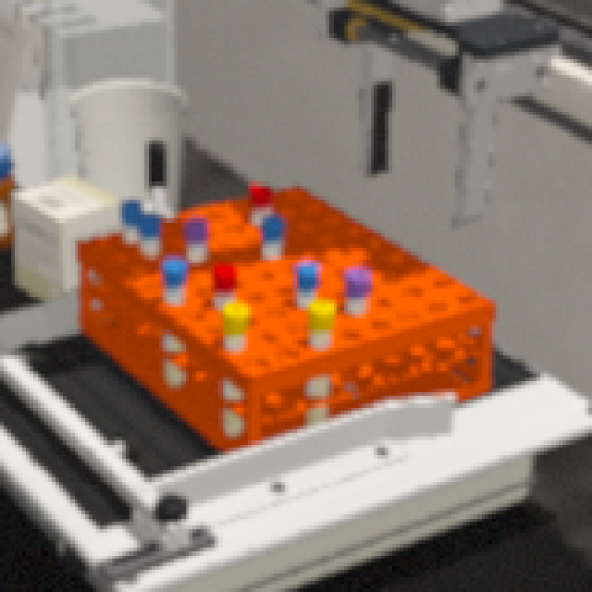

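play_rows(
  twist=[
    [0,0,0],
    [0,0,0],
    [0,0,0],
    [0,0,0],
    [0,0,0],
    [0,0,0],
  ],
  travel=[
    [0.05,0,-0.3],
    [0,0,-0.3],
    [0,0,-0.3],
    [0,0,-0.2],
    [0,0,-0.2],
    [0,0,0],
  ],
  grip=[-1,-1,-1,-1,-1,-1],
)

```text
time_s: 5.5
ee_pos: [0.5665, -0.007, 0.1224]
eef_rot: [-1.571, 0.001, 0.065]
force: [0.4, -0.1, 0.4]
grip_width: 0.094
```

Run:
```python
from m import *
s=cam('scene');o=ctrl.get_obs();print(o['force'],o['ee_pos'],o['moment'])
cv2.imwrite('pics/s6.png',cv2.resize(s['img'][120:280,270:430,::-1],None,fx=3.7,fy=3.7,interpolation=3))
```

```text
[-0.94273497 -0.52510735  0.51342493] [ 0.56686695 -0.00701631  0.12328912] [0.05748354 0.01258726 0.02982341]
```

View pics/s6.png

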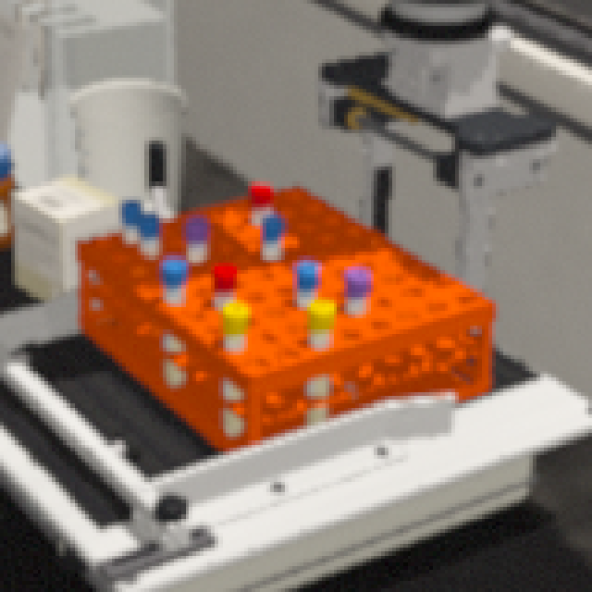

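play_rows(
  twist=[
    [0,0,0],
    [0,0,0],
    [0,0,0],
    [0,0,0],
    [0,0,0],
    [0,0,0],
  ],
  travel=[
    [-0.08,-0.005,0],
    [-0.08,-0.005,0],
    [-0.08,-0.005,0],
    [-0.08,-0.005,0],
    [-0.08,-0.005,0],
    [-0.08,-0.005,0],
  ],
  grip=[-1,-1,-1,-1,-1,-1],
)

```text
time_s: 6.15
ee_pos: [0.5428, -0.0086, 0.1237]
eef_rot: [-1.571, -0.001, 0.065]
force: [3.9, -0.4, -0.9]
grip_width: 0.0938
```

play_rows(
  twist=[
    [0,0,0],
    [0,0,0],
    [0,0,0],
    [0,0,0],
    [0,0,0],
  ],
  travel=[
    [-0.08,-0.008,0],
    [-0.08,-0.008,0],
    [-0.08,-0.008,0],
    [-0.08,-0.008,0],
    [-0.08,-0.008,0],
  ],
  grip=[-1,-1,-1,-1,-1],
)

```text
time_s: 6.65
ee_pos: [0.5233, -0.011, 0.1238]
eef_rot: [-1.572, -0.002, 0.065]
force: [13.1, -5.3, 0.8]
grip_width: 0.0937
```

Run:
```python
from m import *
s=cam('scene');o=ctrl.get_obs();print(o['force'],o['ee_pos'],o['moment'])
cv2.imwrite('pics/s7.png',cv2.resize(s['img'][120:280,250:430,::-1],None,fx=3.7,fy=3.7,interpolation=3))
```

```text
[ 5.93361686 -3.07243314  0.09461638] [ 0.52285698 -0.01108028  0.12379396] [-0.48325813 -1.04288288  0.2800283 ]
```

View pics/s7.png

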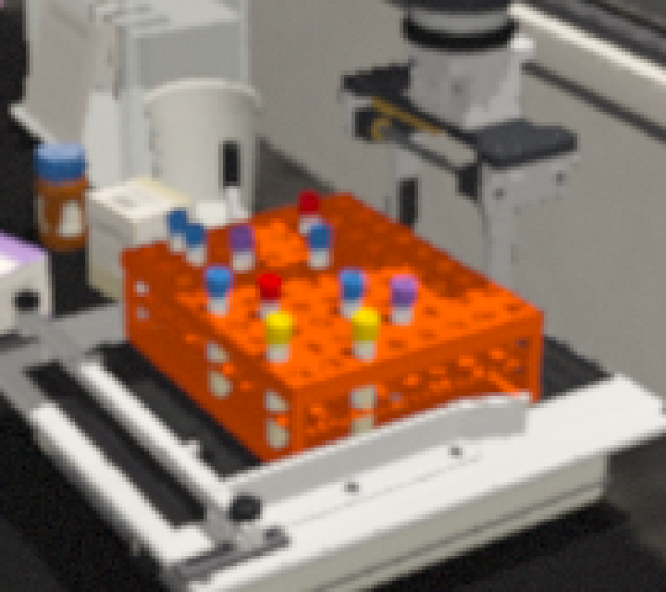

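```bash
cat > fit.py <<'E'
from m import *
def fit(s,x0):
    ms=orange(s,(330,215)).astype(float)
    cost=lambda q:np.abs(fill(s,corners(*q))-ms).sum()
    best=None
    for a in(-.04,0,.04):
        z=np.array(x0)+[0,0,a]
        r=minimize(cost,z,method='Nelder-Mead',options=dict(initial_simplex=z+np.array([[0,0,0],[.01,0,0],[0,.01,0],[0,0,.04]])))
        if best is None or r.fun<best.fun:best=r
    return best.x,best.fun
def sh(q):
    c,n=np.cos(.0645),np.sin(.0645);d=np.array(q[:2])-[.4105,-.025]
    return np.array([c*d[0]+n*d[1],-n*d[0]+c*d[1],q[2]-.0645])
E
python3 - <<'E'
from fit import *
s=cam('scene');q,f=fit(s,[.425,-.017,.06]);print(q,f,sh(q),sh([.4428,-.0173,.0485]))
print(ctrl.get_obs()['force'])
E
```

```text
[ 0.41948077 -0.01925566  0.05866026] 1251.1764705882351 [ 0.00933235  0.00515354 -0.00583974] [ 0.03272914  0.00560208 -0.016     ]
[ 3.46286961 -2.78072483  0.85659003]
```

play_rows(
  twist=[
    [0,0,0],
    [0,0,0],
    [0,0,0],
    [0,0,0],
    [0,0,0],
  ],
  travel=[
    [-0.02,-0.03,0],
    [-0.04,-0.03,0],
    [-0.05,-0.02,0],
    [-0.05,-0.02,0],
    [-0.05,-0.02,0],
  ],
  grip=[-1,-1,-1,-1,-1],
)

```text
time_s: 7.25
ee_pos: [0.5122, -0.0167, 0.1236]
eef_rot: [-1.571, -0.0, 0.065]
force: [4.4, 1.8, 2.1]
grip_width: 0.0939
```

Run:
```python
from fit import *
s=cam('scene');q,f=fit(s,[.415,-.017,.06]);print(q,f,sh(q))
o=ctrl.get_obs();print(o['force'],o['ee_pos'],o['moment'])
```

```text
[ 0.4085844  -0.01123421  0.06325822] 1368.4980392156863 [-0.00102434  0.01386063 -0.00124178]
[1.61063812 0.32990323 1.40179784] [ 0.51190164 -0.0167772   0.12352434] [ 0.16474075 -0.16407145 -0.07802073]
```

play_rows(
  twist=[
    [0,0,0],
    [0,0,0],
    [0,0,0],
    [0,0,0],
    [0,0,0],
  ],
  travel=[
    [-0.05,-0.012,0],
    [-0.05,-0.01,0],
    [-0.05,-0.008,0],
    [-0.05,-0.006,0],
    [-0.05,-0.004,0],
  ],
  grip=[-1,-1,-1,-1,-1],
)

```text
time_s: 7.8
ee_pos: [0.4998, -0.0186, 0.1235]
eef_rot: [-1.571, -0.0, 0.065]
force: [4.7, 2.4, 0.3]
grip_width: 0.0939
```

Run:
```python
from fit import *
s=cam('scene');q,f=fit(s,[.395,-.017,.06]);print(q,f,sh(q))
o=ctrl.get_obs();print(o['force'],o['ee_pos'],o['moment'])
cv2.imwrite('pics/s8.png',cv2.resize(s['img'][150:280,240:400,::-1],None,fx=4.5,fy=4.5,interpolation=3))
```

```text
[ 0.39786699 -0.01066914  0.03703639] 1366.513725490196 [-0.01168304  0.01511532 -0.02746361]
[2.35316847 1.15513196 1.71363954] [ 0.49946411 -0.01862284  0.12346637] [ 0.16258152 -0.34449693  0.01071365]
```

View pics/s8.png

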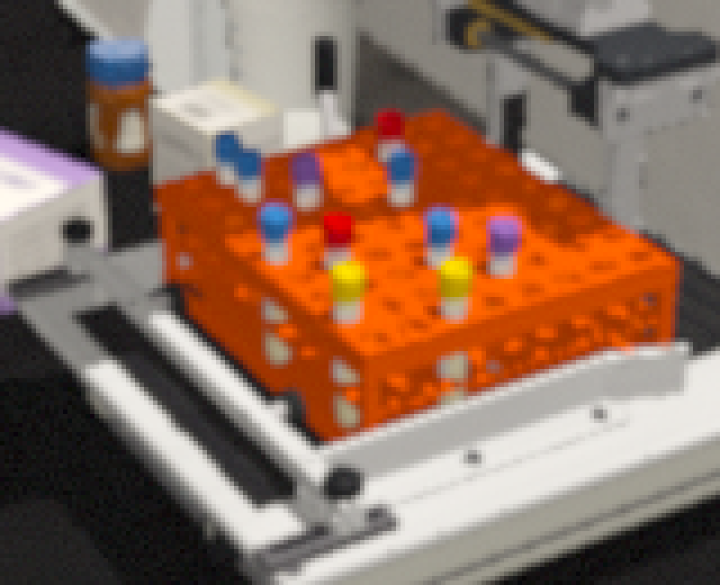

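play_rows(
  twist=[
    [0,0,0],
    [0,0,0],
    [0,0,0],
    [0,0,0],
  ],
  travel=[
    [-0.05,-0.003,0],
    [-0.05,-0.003,0],
    [-0.05,-0.003,0],
    [-0.04,-0.003,0],
  ],
  grip=[-1,-1,-1,-1],
)

```text
time_s: 8.25
ee_pos: [0.4903, -0.0192, 0.1235]
eef_rot: [-1.571, -0.0, 0.065]
force: [7.5, 1.9, -0.0]
grip_width: 0.0939
```

play_rows(
  twist=[
    [0,0,0],
    [0,0,0],
  ],
  travel=[
    [-0.03,-0.002,0],
    [-0.03,-0.002,0],
  ],
  grip=[-1,-1],
)

```text
time_s: 8.45
ee_pos: [0.4882, -0.0194, 0.1237]
eef_rot: [-1.571, -0.003, 0.065]
force: [12.9, 1.8, -0.2]
grip_width: 0.094
```

Run:
```python
from fit import *
s=cam('scene')
o=ctrl.get_obs();print(o['force'],o['ee_pos'],o['moment'])
cv2.imwrite('pics/s9.png',cv2.resize(s['img'][150:280,240:400,::-1],None,fx=4.5,fy=4.5,interpolation=3))
```

```text
[ 9.52366594  1.51881752 -0.45104566] [ 0.48807501 -0.01938534  0.12375837] [ 0.39069287 -1.7353669   0.04639908]
```

View pics/s9.png

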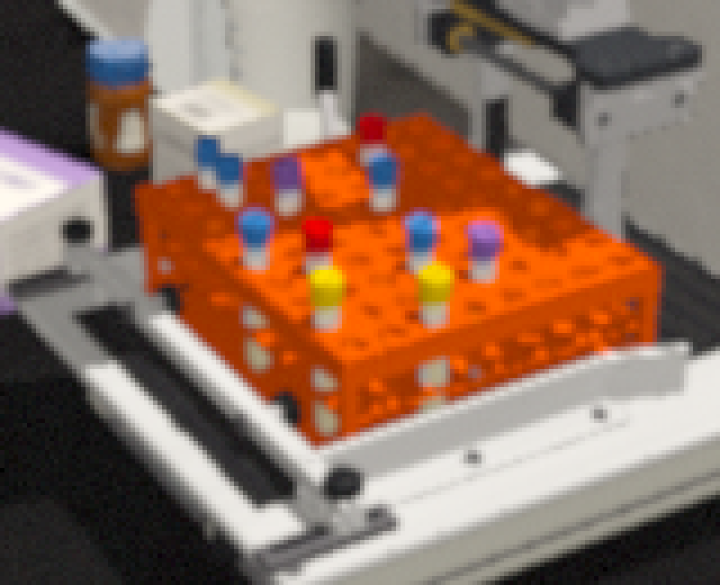

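play_rows(
  twist=[
    [0,0,0],
    [0,0,0],
    [0,0,0],
    [0,0,0],
  ],
  travel=[
    [0,0,0],
    [0,0,0],
    [0,0,0],
    [0,0,0],
  ],
  grip=[-1,-1,-1,-1],
)

```text
time_s: 8.9
ee_pos: [0.488, -0.0194, 0.1237]
eef_rot: [-1.571, -0.002, 0.065]
force: [11.9, 1.6, 0.1]
grip_width: 0.0938
```

play_rows(
  twist=[
    [0,0,0],
    [0,0,0],
    [0,0,0],
    [0,0,0],
    [0,0,0],
    [0,0,0],
    [0,0,0],
    [0,0,0],
    [0,0,0],
    [0,0,0],
    [0,0,0],
    [0,0,0],
  ],
  travel=[
    [0.02,0.001,0],
    [0.04,0.003,0],
    [0.1,0.006,0],
    [0.2,0.012,0],
    [0.2,0.012,0],
    [0,0,0.3],
    [0,0,0.5],
    [0,0,0.6],
    [0,0,0.6],
    [0,0,0.6],
    [0,0,0.6],
    [0,0,0.4],
  ],
  grip=[-1,-1,-1,-1,-1,-1,-1,-1,-1,-1,-1,-1],
)

```text
time_s: 10.1
ee_pos: [0.5161, -0.0177, 0.3056]
eef_rot: [-1.571, -0.002, 0.065]
force: [-0.5, -1.1, -0.8]
grip_width: 0.0942
```

Run:
```python
from fit import *
s=cam('scene');q,f=fit(s,[.385,-.017,.06]);print(q,f,sh(q))
o=ctrl.get_obs();print(o['force'],o['ee_pos'],o['moment'])
cv2.imwrite('pics/s10.png',cv2.resize(s['img'][150:280,240:400,::-1],None,fx=4.5,fy=4.5,interpolation=3))
```

```text
[ 0.39167618 -0.0049288   0.01634226] 1373.792156862745 [-0.01749098  0.02124275 -0.04815774]
[-0.1884229   0.14687697  3.0351238 ] [ 0.51661412 -0.01773212  0.30813035] [0.00684265 0.0323063  0.05412923]
```

View pics/s10.png

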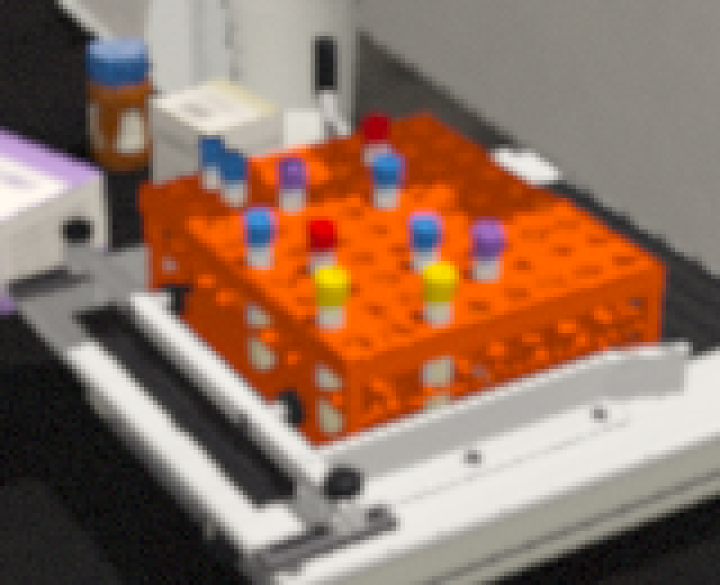

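play_rows(
  twist=[
    [0,0,-0.03],
    [0,0,-0.03],
    [0,0,-0.03],
    [0,0,-0.03],
    [0,0,-0.03],
    [0,0,-0.03],
    [0,0,-0.03],
    [0,0,-0.03],
    [0,0,-0.03],
    [0,0,0],
  ],
  travel=[
    [-0.2,0.6,0],
    [-0.2,0.6,0],
    [-0.2,0.6,0],
    [-0.2,0.6,0],
    [-0.2,0.6,0],
    [-0.2,0.6,0],
    [-0.2,0.6,0],
    [-0.2,0.6,0],
    [-0.2,0.6,0],
    [0,0,0],
  ],
  grip=[1,1,1,1,1,1,1,1,1,1],
  force=20,
)

```text
time_s: 11.15
ee_pos: [0.4246, 0.255, 0.3026]
eef_rot: [-1.571, 0.001, -0.358]
force: [0.6, 0.1, 0.2]
grip_width: 0.0176
```

Run:
```python
from fit import *
s=cam('scene');t=cam('top')
o=ctrl.get_obs();print(o['force'],o['ee_pos'],o['qpos'],o['grip_width'])
cv2.imwrite('pics/s11.png',cv2.resize(s['img'][110:280,220:400,::-1],None,fx=3.5,fy=3.5,interpolation=3))
cv2.imwrite('pics/t11.png',cv2.resize(t['img'][130:290,200:430,::-1],None,fx=3.4,fy=3.4,interpolation=3))
```

```text
[-0.62861563  0.01226158 -0.01178034] [0.4254315  0.25264205 0.30276719] [ 4.61958621e-01  1.20509832e-01  1.53116831e+00 -2.11471167e-04
  1.49101025e+00 -7.51152680e-01] 0.009613612106712193
```

View pics/s11.png

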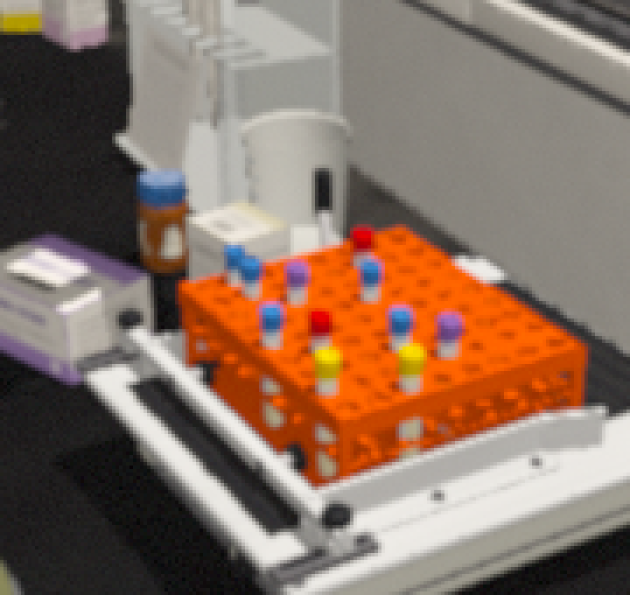

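View pics/t11.png

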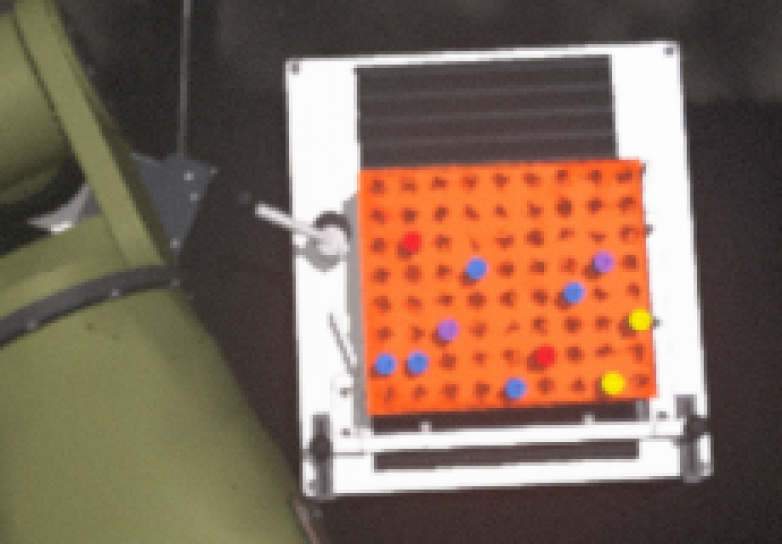

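Run:
```python
from fit import *
s=cam('scene');t=cam('top')
mt=orange(t,(350,215)).astype(float)
cost=lambda q:np.abs(fill(t,corners(*q))-mt).sum()
r=minimize(cost,[.385,-.018,.06],method='Nelder-Mead',options=dict(initial_simplex=np.array([.385,-.018,.06])+np.array([[0,0,0],[.01,0,0],[0,.01,0],[0,0,.04]])));print(r.x,r.fun,sh(r.x))
def tri(a,b):
    c1,d1=ray(t,a);c2,d2=ray(s,b);A=np.stack([d1,-d2],1);k=np.linalg.lstsq(A,c2-c1,rcond=None)[0]
    p,q=c1+d1*k[0],c2+d2*k[1];return (p+q)/2,np.linalg.norm(p-q)
print('knob',tri((271.3,187.7),(312.1,163.6)))
# dark knob in top zoom
g=t['img'][175:215,255:310];cv2.imwrite('pics/t12.png',cv2.resize(np.clip(g.astype(int)*2.0,0,255).astype(np.uint8)[...,::-1],None,fx=12,fy=12,interpolation=3))
g=s['img'][145:190,290:340];cv2.imwrite('pics/s12.png',cv2.resize(g[...,::-1],None,fx=12,fy=12,interpolation=3))
```

```text
[ 0.3875837  -0.02822323  0.068462  ] 200.47058823529412 [-0.0230764  -0.00173945  0.003962  ]
knob (array([0.45163202, 0.17502155, 0.15894398]), np.float64(0.00010320041073445739))
```

View pics/t12.png

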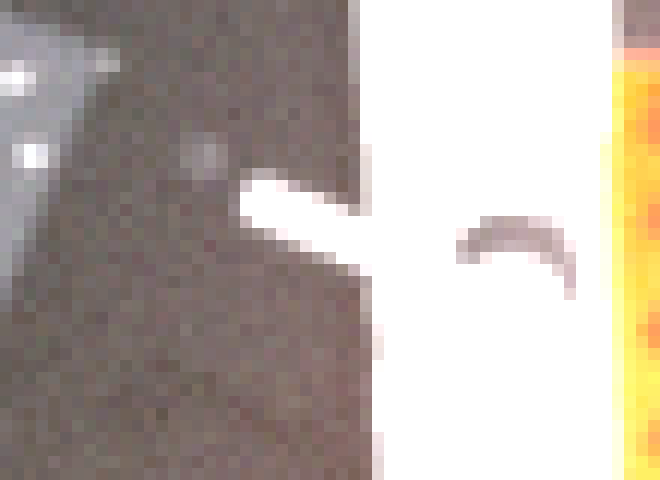

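View pics/s12.png

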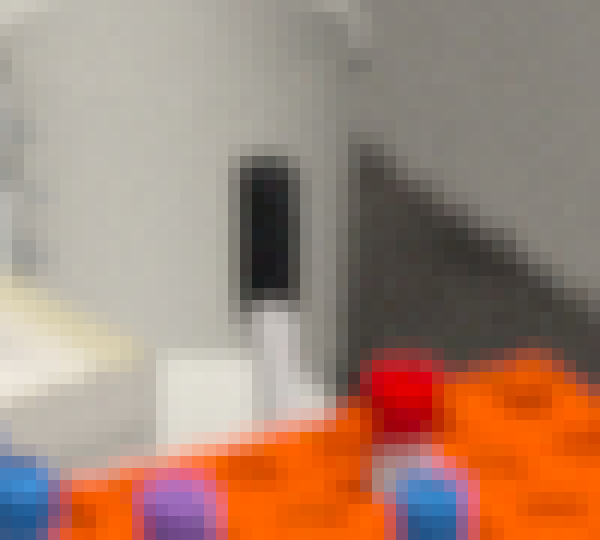

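Run:
```python
from fit import *
s=cam('scene');t=cam('top')
f=lambda v:np.r_[proj(t,[v])[0]-[271.4,187.5],proj(s,[v])[0]-[311.6,158.6]]
r=least_squares(f,[.45,.175,.17],x_scale=.01);print(r.x,r.fun)
x=r.x
print(proj(s,[x-[0,0,.04]]),'bottom px, seen ~ (311.6,169.6)')
# pivot from top: base disc centre; lever seen from (240,203)->... pivot blob px
k=sh([x[0],x[1],0])[:2];print('knob shaker',k)
for u in((295.5,199.5),):print([ (sh([*atz(t,u,z)[:2],0])[:2],atz(t,u,z)[:2]) for z in(.12,.13,.14)])
```

```text
[0.4495307  0.17299466 0.17508761] [-0.03890862  0.08411524  0.09893098 -0.01109068]
[[311.87074369 171.8325417 ]] bottom px, seen ~ (311.6,169.6)
knob shaker [0.05171134 0.19506721]
[(array([0.02454706, 0.1365537 ]), array([0.42619441, 0.11285193])), (array([0.02329497, 0.13611675]), array([0.42497308, 0.11233519])), (array([0.02204288, 0.1356798 ]), array([0.42375176, 0.11181844]))]
```

play_rows(
  twist=[
    [0,0,-0.005],
    [0,0,-0.005],
    [0,0,-0.005],
    [0,0,0],
    [0,0,0],
    [0,0,0],
    [0,0,0],
    [0,0,0],
    [0,0,0],
    [0,0,0],
  ],
  travel=[
    [-0.03,-0.44,-0.2],
    [-0.03,-0.44,-0.2],
    [-0.03,-0.44,-0.2],
    [0,0,-0.4],
    [0,0,-0.4],
    [0,0,-0.4],
    [0,0,-0.4],
    [0,0,-0.4],
    [0,0,-0.4],
    [0,0,0],
  ],
  grip=[1,1,1,1,1,1,1,1,1,1],
)

```text
time_s: 12.45
ee_pos: [0.4201, 0.1854, 0.1515]
eef_rot: [-1.573, 0.003, -0.384]
force: [0.7, 0.5, 0.2]
grip_width: 0.0004
```

Run:
```python
from fit import *
s=cam('scene')
o=ctrl.get_obs();print(o['force'],o['ee_pos'],o['qpos'],o['grip_width'])
cv2.imwrite('pics/s13.png',cv2.resize(s['img'][110:230,240:360,::-1],None,fx=5,fy=5,interpolation=3))
```

```text
[0.45371858 0.72200025 0.60997991] [0.42075247 0.18569375 0.15310195] [ 3.35993804e-01  1.64121731e-01  1.83728214e+00 -6.25547530e-05
  1.14184330e+00 -8.50928378e-01] 0.0007706281825631178
```

View pics/s13.png

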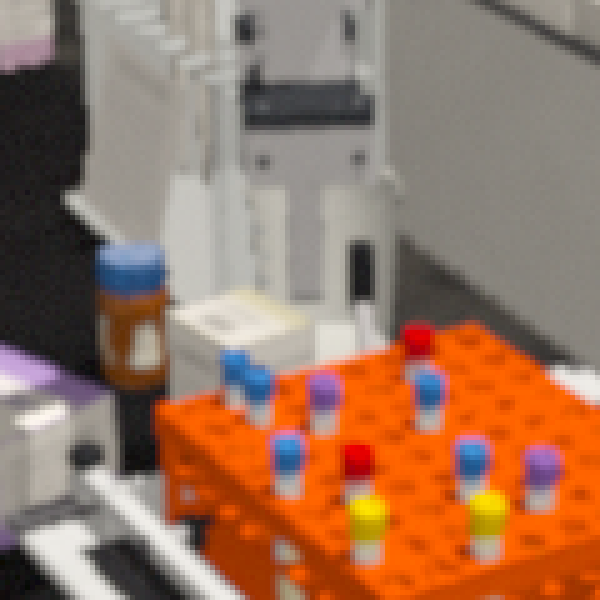

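Run:
```python
import numpy as np
P=np.array([.424,.110])
prev=None
for a in [68,60,52,44,36,28,24,20,16,14,12,10,8]:
    r=np.radians(a);F=P+.07*np.array([np.cos(r),np.sin(r)])-.0165*np.array([np.sin(r),-np.cos(r)])
    print(a,round(np.radians(83.7-a),2),F.round(4),None if prev is None else ((F-prev)/.05).round(3));prev=F
```

```text
68 0.27 [0.4349 0.1811] None
60 0.41 [0.4447 0.1789] [ 0.196 -0.044]
52 0.55 [0.4541 0.1753] [ 0.188 -0.071]
44 0.69 [0.4629 0.1705] [ 0.176 -0.096]
36 0.83 [0.4709 0.1645] [ 0.161 -0.12 ]
28 0.97 [0.4781 0.1574] [ 0.143 -0.141]
24 1.04 [0.4812 0.1535] [ 0.064 -0.078]
20 1.11 [0.4841 0.1494] [ 0.058 -0.082]
16 1.18 [0.4867 0.1452] [ 0.052 -0.086]
14 1.22 [0.4879 0.1429] [ 0.024 -0.044]
12 1.25 [0.489  0.1407] [ 0.022 -0.045]
10 1.29 [0.4901 0.1384] [ 0.021 -0.046]
8 1.32 [0.491  0.1361] [ 0.019 -0.046]
```

play_rows(
  twist=[
    [0,0,0],
    [0,0,0],
    [0,0,0],
    [0,0,-0.044],
    [0,0,-0.044],
    [0,0,-0.044],
    [0,0,-0.044],
    [0,0,-0.044],
    [0,0,-0.044],
  ],
  travel=[
    [0.1,-0.03,0],
    [0.1,-0.03,0],
    [0.09,-0.03,0],
    [0.098,-0.022,0],
    [0.098,-0.022,0],
    [0.094,-0.036,0],
    [0.094,-0.036,0],
    [0.088,-0.048,0],
    [0.088,-0.048,0],
  ],
  grip=[1,1,1,1,1,1,1,1,1],
)

```text
time_s: 13.4
ee_pos: [0.4638, 0.171, 0.1538]
eef_rot: [-1.571, 0.0, -0.801]
force: [-1.3, -0.7, 0.0]
grip_width: 0.0004
```

Run:
```python
from fit import *
s=cam('scene')
o=ctrl.get_obs();print(o['force'],o['ee_pos'],o['eef_rot'])
cv2.imwrite('pics/s14.png',cv2.resize(s['img'][110:230,240:360,::-1],None,fx=5,fy=5,interpolation=3))
```

```text
[-1.16197231 -0.7998847  -0.26742884] [0.4642986  0.17077228 0.15380032] [-1.57042031e+00 -1.89185567e-04 -8.05135646e-01]
```

View pics/s14.png

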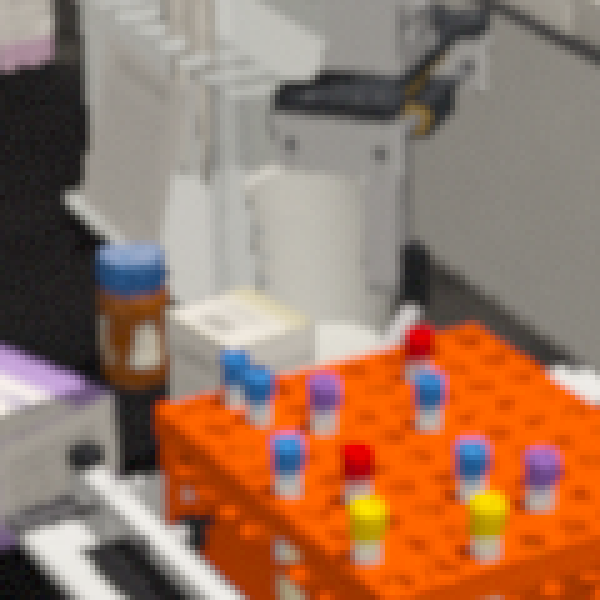

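play_rows(
  twist=[
    [0,0,-0.044],
    [0,0,-0.044],
    [0,0,-0.044],
    [0,0,-0.044],
    [0,0,-0.044],
  ],
  travel=[
    [0.08,-0.06,0],
    [0.08,-0.06,0],
    [0.07,-0.07,0],
    [0.07,-0.07,0],
    [0.064,-0.078,0],
  ],
  grip=[1,1,1,1,1],
)

```text
time_s: 13.95
ee_pos: [0.482, 0.1543, 0.1538]
eef_rot: [-1.57, 0.0, -1.145]
force: [0.3, 1.7, -0.4]
grip_width: 0.0009
```

play_rows(
  twist=[
    [0,0,-0.044],
    [0,0,-0.022],
  ],
  travel=[
    [0.058,-0.082,0],
    [0.026,-0.043,0],
  ],
  grip=[1,1],
)

```text
time_s: 14.15
ee_pos: [0.4863, 0.1479, 0.1538]
eef_rot: [-1.57, 0.0, -1.248]
force: [0.3, 1.3, 0.4]
grip_width: 0.0002
```

Run:
```python
from fit import *
s=cam('scene')
o=ctrl.get_obs();print(o['force'],o['ee_pos'],o['eef_rot'])
cv2.imwrite('pics/s15.png',cv2.resize(s['img'][110:280,240:400,::-1],None,fx=3.5,fy=3.5,interpolation=3))
```

```text
[ 0.38198252 -0.1361383  -0.63921853] [0.48628411 0.14773474 0.15371691] [-1.57010385e+00 -4.93691207e-05 -1.24965006e+00]
```

View pics/s15.png

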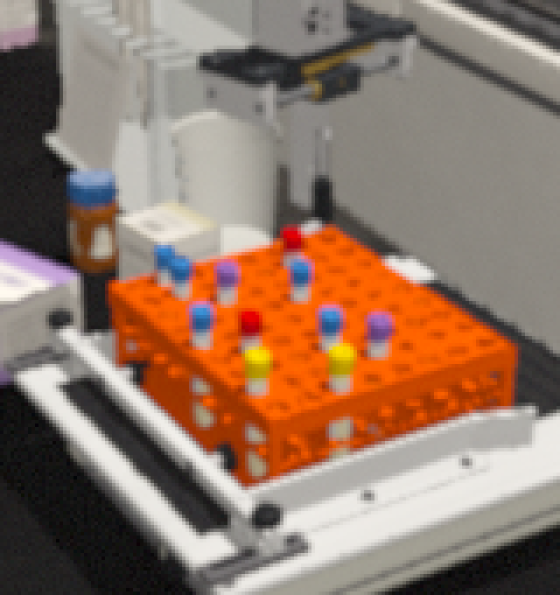

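play_rows(
  twist=[
    [0,0,-0.022],
    [0,0,-0.022],
  ],
  travel=[
    [0.025,-0.043,0],
    [0.024,-0.044,0],
  ],
  grip=[1,1],
)

```text
time_s: 14.4
ee_pos: [0.4884, 0.1439, 0.1536]
eef_rot: [-1.57, 0.0, -1.317]
force: [0.1, 4.6, 0.3]
grip_width: 0.0004
```

play_rows(
  twist=[
    [0,0,-0.022],
  ],
  travel=[
    [0.022,-0.045,0],
  ],
  grip=[1],
)

```text
time_s: 14.5
ee_pos: [0.4895, 0.1419, 0.1537]
eef_rot: [-1.57, 0.001, -1.353]
force: [0.7, 8.5, -0.2]
grip_width: 0.0005
```

play_rows(
  twist=[
    [0,0,0],
    [0,0,0],
    [0,0,0],
  ],
  travel=[
    [0,0,0],
    [0,0,0],
    [0,0,0],
  ],
  grip=[1,1,1],
)

```text
time_s: 14.8
ee_pos: [0.4895, 0.1418, 0.1537]
eef_rot: [-1.57, 0.001, -1.351]
force: [1.7, 5.2, 0.0]
grip_width: 0.0003
```

Run:
```python
from fit import *
s=cam('scene')
o=ctrl.get_obs();print(o['force'],o['ee_pos'],o['eef_rot'])
cv2.imwrite('pics/s16.png',cv2.resize(s['img'][110:280,240:400,::-1],None,fx=3.5,fy=3.5,interpolation=3))
```

```text
[1.11117114 5.23535392 1.20385776] [0.48955429 0.1418181  0.15367172] [-1.56982345e+00  6.13487663e-04 -1.35135512e+00]
```

View pics/s16.png

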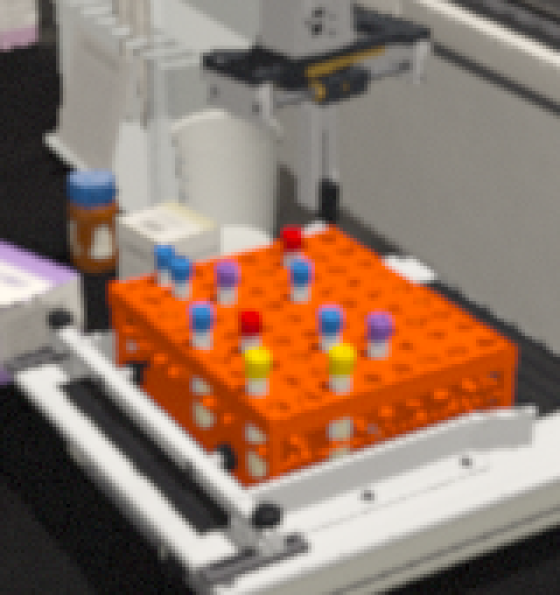

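play_rows(
  twist=[
    [0,0,0],
    [0,0,0],
    [0,0,0],
    [0,0,0],
    [0,0,0],
    [0,0,0],
    [0,0,0],
    [0,0,0],
    [0,0,0],
    [0,0,0],
    [0,0,0],
    [0,0,0],
  ],
  travel=[
    [-0.02,0.1,0],
    [-0.04,0.2,0],
    [-0.05,0.3,0],
    [0,0,0.4],
    [0,0,0.6],
    [0,0,0.6],
    [0,0,0.6],
    [0,0,0.6],
    [-0.3,0.6,0],
    [-0.3,0.6,0],
    [-0.3,0.6,0],
    [-0.3,0.6,0],
  ],
  grip=[1,1,1,1,1,1,1,1,1,1,1,1],
)

```text
time_s: 16.05
ee_pos: [0.4225, 0.2934, 0.2935]
eef_rot: [-1.571, -0.0, -1.35]
force: [0.7, -0.1, -0.1]
grip_width: 0.0002
```

Run:
```python
from fit import *
s=cam('scene');t=cam('top')
o=ctrl.get_obs();print(o['force'],o['ee_pos'])
mt=orange(t,(350,215)).astype(float)
cost=lambda q:np.abs(fill(t,corners(*q))-mt).sum()
r=minimize(cost,[.385,-.018,.06],method='Nelder-Mead',options=dict(initial_simplex=np.array([.385,-.018,.06])+np.array([[0,0,0],[.01,0,0],[0,.01,0],[0,0,.04]])));print(r.x,r.fun,sh(r.x))
cv2.imwrite('pics/s17.png',cv2.resize(s['img'][110:280,220:400,::-1],None,fx=3.5,fy=3.5,interpolation=3))
cv2.imwrite('pics/t17.png',cv2.resize(t['img'][130:290,200:430,::-1],None,fx=3.4,fy=3.4,interpolation=3))
```

```text
[ 0.78291915 -0.7343749  -0.31554647] [0.42174956 0.29480643 0.29338605]
[ 0.38771918 -0.02806727  0.0604022 ] 184.46666666666664 [-0.02293115 -0.00159255 -0.0040978 ]
```

View pics/s17.png

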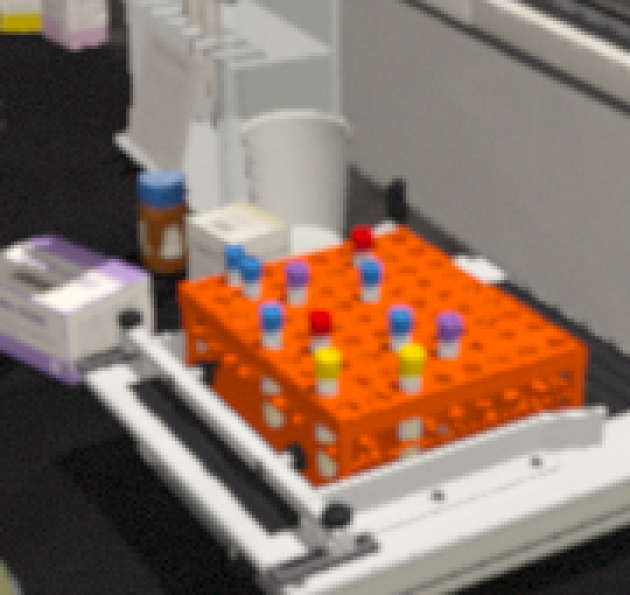

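View pics/t17.png

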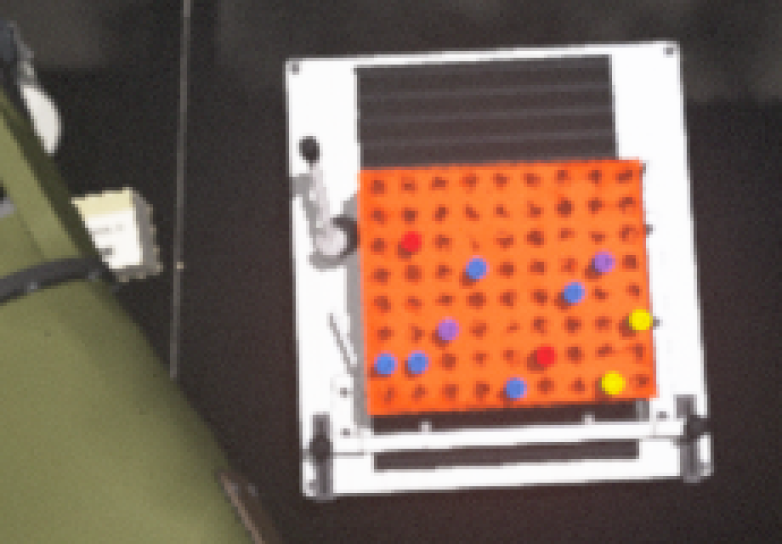

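Run:
```python
from fit import *
t=cam('top')
k=atz(t,(310/3.4+200-.5,148/3.4+130-.5),.172);d=k[:2]-[.424,.110]
print(k,np.hypot(*d),np.radians(80)-(np.arctan2(d[1],d[0])-.0645))
o=ctrl.get_obs();print(o['time_s'],o['force'])
ctrl.hand_in()
```

```text
[0.48909108 0.12420084 0.172     ] 0.06662215980961722 1.2459605027116294
16.2 [-0.40248381 -0.56220489 -0.11237392]
the job is handed in; nothing more can be done
```

I drew the rack onto the front stop, swung the clamp lever home, and handed the job in at 16.2 s. No verdict is reported.

**Drawing the rack:** I put the open fingers behind the far wall and slid the rack about 57 mm. It caught briefly on the left flare, at about 13 N. I eased it to the right and it then slid freely at about 4.5 N.

**Front stop:** The force then rose by about 2.5 N per mm, which matches the buffers. I estimate they were pressed 2 to 3 mm in, and I held that for more than 0.4 s. The peak force on the tool was about 13 N, including friction. After I released it, the rack moved back about 1 mm.

**Clamp lever:** I pushed the knob round with the closed fingers until its effort rose to 8.5 N moving and about 5 N holding. I then backed the arm off clear of everything.

**Last checks:**

| Check | Result |
|---|---|
| Rack square to the shaker | within about 0.004 rad (top-camera fit) |
| Lever angle | about 1.25 rad |
| Bystanders | the arm met no unexpected forces; carton and jar not seen to shift; beaker and small bottle not checked at the end |

- **Not measured directly:** I inferred the final forces on the side rail and buffers from the knob effort and the rack's position.
- **A disagreement:** Fits from the scene camera gave unreliable y and yaw values once the bar and rail hid parts of the rack, up to 0.048 rad off square. I relied on the top camera instead.

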